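# Widen the spice rack by one hole and add the jar

### The arm

A 6-joint arm with a two-finger parallel gripper is mounted at the origin on a cart in front of the work surface, level with it; the furniture and walls round the work are solid. World frame = base frame: x ahead of the robot, y to its left, z up, the work surface at z = 0. Lengths are in m, angles in rad, forces in N, time in s.
With the tool pointing down it reaches from about 0.35 to 0.725 m from the base axis. Payload 6 kg.
Tool frame: the origin (TCP) lies midway between the tips of the shut fingers; the grasp point (between the pads) lies ctrl.tcp_to_grasp behind it (ctrl.tcp_to_grasp is the distance from the TCP to the grasp point, in m); z points along the fingers, y is the direction in which the jaws open and shut (so a half turn about z gives the same grasp; the last joint's range is limited). The gripper opens to 85 mm and grips with 20 to 120 N. Pads are 22 mm wide; open, the fingers measure 114 mm over their backs; the gripper's body (76 mm by 85 mm) begins 54 mm behind the grasp point. The pads swing forward as they close: fully open they stand 13 mm farther back than shut.
Start: joints at [1.601, 0.04, 0.085, 0, -1.615, -0.334], TCP at [0.179, 0.573, 0.231] pointing down, gripper open.
Joint ranges: [-2.56, 2.56], [-1.29, 2.01], [-1.08, 1.49], [-3.29, 1.98], [-2.81, -0.18], [-2.99, 2.99]. Speed limits (rad/s): [2.57, 2.57, 3.01, 3.14, 3.14, 3.14].

### API

Orientations are given as a unit quaternion [w, x, y, z].
In Python, from bench import ctrl gives the robot as it stands. The module is installed in compiled form; this text tells all that it offers.
- The arm moves only by the tool servo_tool, never from a script. Its argument "deltas" is text: rows parted by semicolons, each of 6 numbers parted by spaces: the shift along the world's x, y, z in mm, then the turn, a rotation vector about the world's x, y, z in rad. In form: tx ty tz rx ry rz; .... A call has exactly 8 rows; each row is the pose to reach, as a shift and turn from the pose commanded when the call began; what a row does not reach only later rows make up. A row lasts 1/12 s, in which the tool goes at most 41.7 mm and 7.16 degrees, less where a joint would pass 70% of its speed; a pose out of reach is approached as far as the arm can. A call with a gripper value outside its range is refused whole. "jaw" is the opening, from 0 (shut) to 1 (fully open), set as the call begins (left out, the last holds). The fingers move at their own pace and stop on an object; "grip_force" is the grip in N (left out, the last holds). Time passes only in rows, so rows that repeat a pose let the fingers close, or fill a call up. It gives the time, the measured TCP pose, the force and the opening at its end, in the units of the state.
- ctrl.get_obs(): the state, without advancing time (a new reading comes with each control period).
- ctrl.capture(name): name is "side" or "top"; returns a dict with "img" (420x560x3 uint8, red, green, blue), "depth" (420x560 float32, m along the optical axis (not along the pixel's ray), 0 where there is no reading), "intrinsics" (3x3 intrinsics, pixels), "origin" and "rotation" of the camera in the world. Camera axes: x right, y down, z forward; pixel columns grow to the right and rows downward; lengths in m; the calibration is good to about 2 mm. A picture is of the moment at which its call begins.
- ctrl.close_job(): hands the job in, once; it reports no verdict.
The state is a dict: "clock": time; "q": joint angles; "qd": joint speeds; "joint_efforts": joint torques, N m; "position": TCP position; "orientation": TCP orientation; "ft_force": force on the tool from outside, world axes, zero at the start; "wrist_torque": the same for the moment, N m; "opening": finger opening in m.
Only numpy, scipy, OpenCV 4.12 (cv2) and the standard library are available. Lean on these libraries where they do the work, as an engineer would, in place of code of your own. Each camera call takes 0.05 s, during which the arm holds its last target.

### The job

Make room in the spice rack for one more jar: press the rack's spring snap button flush, slide the sleeve with the end fence outwards (away from the jars) to the very next hole so that the button snaps out again and locks it; stop pulling as soon as it locks, without wrenching the sleeve hard against the button. Then stand the loose spice jar upright on the rack's board in the new gap, between the jars already there and the fence, and let go. Leave the jars in the rack standing and do not push over or shift the shaker, the glass or the tin.

Things in the scene. Friction and masses are not known exactly. Their poses are not given: they have to be found in the camera images.
- rack: Spice rack, 420 mm long, fixed on the worktop: a wooden board for a row of jars, behind it a square steel rail, a wooden panel at one end, a wooden fence on a sliding steel sleeve at the other. Origin on the worktop under the rail's axis, level with the fence's inner face at the start. +z up, +y along the rail from fence to fixed panel, +x from jar row to rail (away from the robot). Outwards is -y
- rack_floor (a point): Fixed point on top of the rack's board (12 mm above the worktop), on the centre line of the jar row: rack x = -46 mm, y = 0. Axes as the rack's. The board is free between the front lip (x = -80 mm, 18 mm high) and the rail (x = -15 mm, top 55 mm high), from y = -60 mm to the fixed panel (y = +110 mm, 85 mm high)
- button_tip (a point): Tip of the domed steel snap button, 14 mm across. It belongs to the fixed inner tube and pokes through a round 16 mm hole in the sleeve's front wall, facing rack -x (the robot), 40 mm above the worktop. Out, it stands 7 mm proud of the wall and the sleeve's axis lies 25 mm behind its tip (rack +x)
- snap_button (a joint): How far the button is pressed in, m: 0 out, 0.007 flush, 0.0095 under the sleeve's wall between two holes. Spring about 2 N when out, 5.5 N when flush. Out, it blocks the sleeve; held flush, its dome slips under the hole's edge once the sleeve is pulled with about 10 N
- sleeve (a joint): How far the sleeve has been slid outwards, m (-0.03 to 0.085). 0: locked in the starting hole. The next hole outwards is reached somewhere between 0.050 and 0.070, differently each time (1 mm play each way): there the button springs out by itself and blocks further sliding; a pull of 10 to 20 N is ample to feel that, over 30 N harms it. Friction 2 to 5 N between holes
- sleeve_grip (a point): On the sleeve's axis at its middle hole, where the button is at the start, 100 mm from the fence's inner face; moves with the sleeve; axes as the rack's. Square steel tube, 36 mm wide, 36 mm high (22 to 58 mm above the worktop), 200 mm long from the fence. The next hole is in a plate let into a slot in the front wall, 30 to 50 mm from the fence. Free in front, behind and above
- fence (a point): Middle of the inner face of the fence (wood, 6 mm thick, 15 to 77 mm above the worktop), on the centre line of the jar row; moves with the sleeve; axes as the rack's
- jar_c_mid (a point): Centre (half-way up) of the loose spice jar that stands on the worktop in front of the rack: round, 45 mm across, 106 mm tall, about 110 g. The other small thing standing in front of the rack is the shaker
- jar_a_mid (a point): Centre of the spice jar next to the fixed panel in the rack, 46 mm across, 106 mm tall
- jar_b_mid (a point): Centre of the spice jar in the rack nearest the fence, 44 mm across, 105 mm tall; the centre lies 53 mm above its foot
- shaker_mid (a point): Centre of a shaker with a narrower grey domed top, 44 mm across, 90 mm tall, a bystander in front of the rack
- glass_near: Drinking glass, 80 mm across, 91 mm tall, a bystander; origin at its foot
- tin: Food tin, 57 mm across, 72 mm tall, a bystander behind and left of the rack; origin at its foot
Things that resemble listed ones, but are neither listed nor needed, are in the scene too. What is shaped like the part that bears jar_c_mid but blue or green is not meant.

How it is judged:
On the way, in this order (a step that is already met when the one before it is completed fails the run):
1. the snap button is pressed flush while the sleeve is still at its first hole (value of joint snap_button above 0.005 m and value of joint sleeve below 0.01 m), for 0.05 s.
2. the sleeve stands at the next hole and the button has snapped out (value of joint sleeve between 0.046 and 0.074 m and value of joint snap_button below 0.0015 m), for 0.2 s.
At the end, for the whole second after the job is handed in: The sleeve stands at the next hole outwards (about 60 mm out) with the snap button fully out (within 1.5 mm); the loose jar stands upright (within 0.08 rad) on the rack's board between the fence and the nearest jar; the two other jars still stand upright in their places on the board (all of step 2 and y of jar_c_mid in the frame of rack below 0.012 m and y of jar_c_mid in the frame of fence above 0.018 m and x of jar_c_mid in the frame of rack between -0.062 and -0.032 m and height (world z) of jar_c_mid between 0.06 and 0.07 m and angle between each of jar_c_mid, jar_a_mid, jar_b_mid's own z axis and vertical below 0.08 rad and y of jar_b_mid in the frame of rack above 0.018 m and horizontal distance between jar_b_mid and rack_floor below 0.07 m and horizontal distance between jar_a_mid and rack_floor below 0.11 m and height (world z) of each of jar_a_mid, jar_b_mid above 0.06 m); the robot touches nothing.
It fails at once if a jar in the rack is tipped (angle between any of jar_a_mid, jar_b_mid's own z axis and vertical above 0.4 rad).
It fails at once if the shaker, the glass or the tin is shifted (distance of any of shaker_mid, glass_near, tin from where it was at the start of the episode above 0.03 m).
It fails at once if the sleeve is wrenched hard against the locked button (contact force between snap_button and sleeve above 30 N).
It also fails if it takes over 51 s, if anything falls off the work surface, if the arm or the gripper's body presses on something with over 40 N, if the wrist force passes 120 N, or if a joint passes its speed limit or range.

## Working session

There is one attempt and no reset: what is moved stays moved. The work goes in short steps, Python scripts to look and compute and a tool call to move; the robot and the scene stay as the last step left them, time stands still between calls to the robot, and variables do not carry over. Pictures are saved under pics/ and viewed, and the job is handed in when it is done.

Besides the shell and the picture viewer there is one more tool, called as name(argument=value, ...) on one line, values as JSON. servo_tool: Moves the arm, as the interface text tells. Its arguments: {"type":"object","properties":{"deltas":{"type":"string"},"jaw":{"type":"number"},"grip_force":{"type":"number"}},"required":["deltas"]}

```bash
mkdir -p pics; cat > h.py <<'E'
import numpy as np, cv2
from bench import ctrl
def cap(name, fn):
    c=ctrl.capture(name); cv2.imwrite('pics/'+fn+'.png', c['img'][:,:,::-1]); 
    np.savez('pics/'+fn+'.npz',**c); return c
def load(fn): return dict(np.load('pics/'+fn+'.npz'))
def pt(c,u,v,d=None):
    K=c['intrinsics']; 
    if d is None: d=c['depth'][int(v),int(u)]
    return c['origin']+c['rotation']@(np.array([(u-K[0,2])/K[0,0],(v-K[1,2])/K[1,1],1])*d)
def plane(c,u,v,z):
    K=c['intrinsics']; r=c['rotation']@np.array([(u-K[0,2])/K[0,0],(v-K[1,2])/K[1,1],1])
    return c['origin']+r*(z-c['origin'][2])/r[2]
def proj(c,p):
    q=c['rotation'].T@(np.array(p)-c['origin']); K=c['intrinsics']; return K[0,0]*q[0]/q[2]+K[0,2],K[1,1]*q[1]/q[2]+K[1,2]
E
python3 - <<'E'
from h import *
for n in('side','top'):
    c=cap(n,n+'0'); print(n,c['origin'],c['rotation'].round(3).tolist(),c['intrinsics'].tolist())
o=ctrl.get_obs(); print(o, ctrl.tcp_to_grasp)
E
```

```text
side [ 0.18378797 -0.83412985  0.58821345] [-0.538, 0.83, -0.123, 0.081] [[539.4072385569784, 0.0, 281.35592161191715], [0.0, 539.4072385569784, 222.850049667828], [0.0, 0.0, 1.0]]
top [0.39400568 0.28036425 1.2635536 ] [-0.044, 0.713, -0.698, 0.047] [[504.7618652937793, 0.0, 280.76215679302805], [0.0, 504.7618652937793, 214.5090728785405], [0.0, 0.0, 1.0]]
{'clock': 0.1, 'q': array([ 1.60066592e+00,  4.07918736e-02,  8.39397867e-02, -4.36434432e-04,
       -1.61546030e+00, -3.33721284e-01]), 'qd': array([ 0.00061202, -0.00144758,  0.00134557,  0.00113271, -0.00153559,
       -0.00050167]), 'joint_efforts': array([-5.68964810e-03, -3.69347334e+01,  3.48277831e+01,  6.95201129e+00,
       -4.62143478e-03,  1.01959102e-06]), 'position': array([0.17933742, 0.57228409, 0.23036646]), 'orientation': array([ 7.84952717e-04,  9.88482592e-01, -1.51332561e-01, -7.73657648e-05]), 'ft_force': array([-0.18108626,  0.54006147,  0.28461742]), 'wrist_torque': array([ 0.01728981,  0.02477464, -0.03271893]), 'opening': 0.08519614936295104} 0.0187
```

```bash
python3 - <<'E'
s=open('h.py').read()
s=s.replace("c=ctrl.capture(name);","c=ctrl.capture(name); q=c['rotation']; c['rotation']=Rotation.from_quat([q[1],q[2],q[3],q[0]]).as_matrix();").replace("import numpy","from scipy.spatial.transform import Rotation\nimport numpy",1)
open('h.py','w').write(s)
from h import *
for n in('side','top'):
    c=load(n+'0'); q=c['rotation']; c['rotation']=Rotation.from_quat([q[1],q[2],q[3],q[0]]).as_matrix(); np.savez('pics/'+n+'0.npz',**c); print(c['rotation'].round(2))
E
```

```text
[[ 0.96 -0.12  0.27]
 [-0.29 -0.39  0.87]
 [ 0.   -0.91 -0.41]]
[[ 0.02 -0.99  0.13]
 [-1.   -0.02 -0.  ]
 [ 0.01 -0.13 -0.99]]
```

View pics/side0.png

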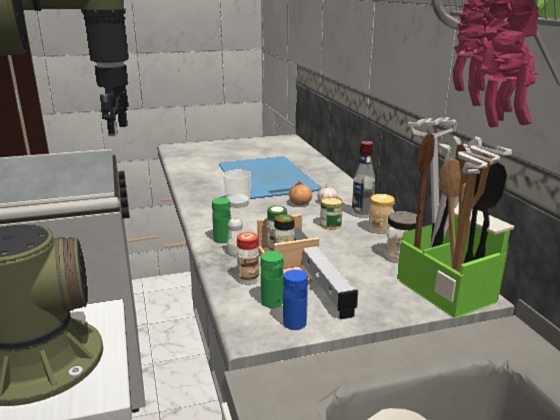

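View pics/top0.png

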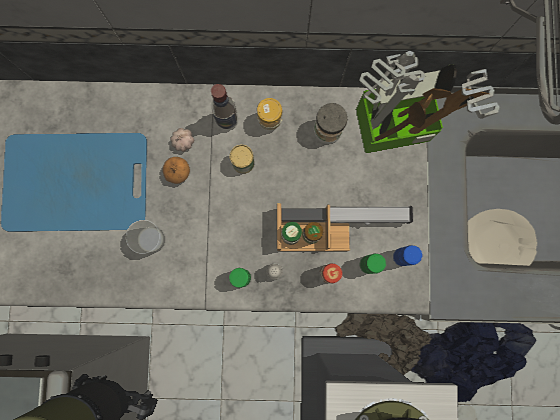

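```bash
python3 - <<'E'
from h import *
t=load('top0');s=load('side0')
a=cv2.resize(t['img'][190:300,215:435],None,fx=3.6,fy=3.6,interpolation=cv2.INTER_CUBIC)
b=cv2.resize(s['img'][185:335,200:370],None,fx=4,fy=4,interpolation=cv2.INTER_CUBIC)
cv2.imwrite('pics/ct.png',a[:,:,::-1]);cv2.imwrite('pics/cs.png',b[:,:,::-1])
for u,v in [(274,271),(332,272),(375,263),(411,255),(239,277),(291,233),(313,232),(370,214),(410,214),(340,214),(305,214),(326,229),(340,240),(345,260),(280,235)]:
    print(u,v,pt(t,u,v).round(4), t['depth'][v,u])
E
```

```text
274 271 [0.4126 0.2898 0.0875] 1.1688293
332 272 [0.4128 0.1575 0.1067] 1.1501905
375 263 [0.4352 0.0595 0.1073] 1.1527352
411 255 [ 0.4551 -0.0229  0.1077] 1.1550753
239 277 [0.3971 0.369  0.1061] 1.148144
291 233 [0.4988 0.2528 0.1192] 1.1485009
313 232 [0.5026 0.2025 0.1144] 1.1539052
370 214 [0.5539 0.0624 0.0617] 1.2130558
410 214 [ 0.5565 -0.0349  0.0576] 1.2177867
340 214 [0.553  0.1339 0.0568] 1.2176427
305 214 [0.5515 0.2183 0.0549] 1.2190288
326 229 [0.5168 0.1667 0.0488] 1.2208167
340 240 [0.4934 0.1287 0.0166] 1.2499148
345 260 [ 0.445   0.1136 -0.0023] 1.2625186
280 235 [0.4967 0.2777 0.085 ] 1.1820756
```

View pics/ct.png

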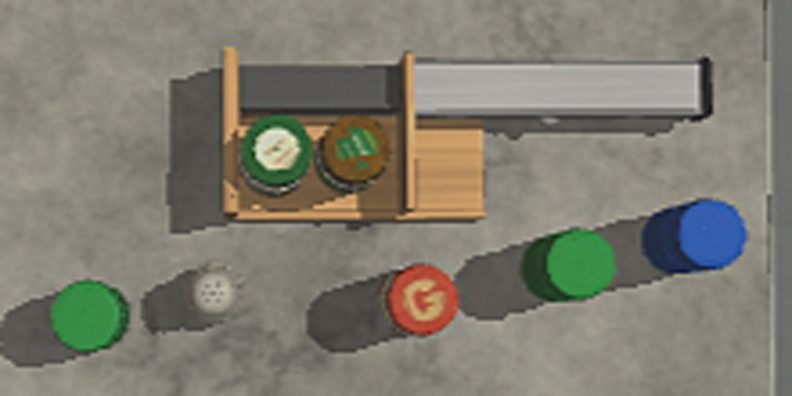

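View pics/cs.png

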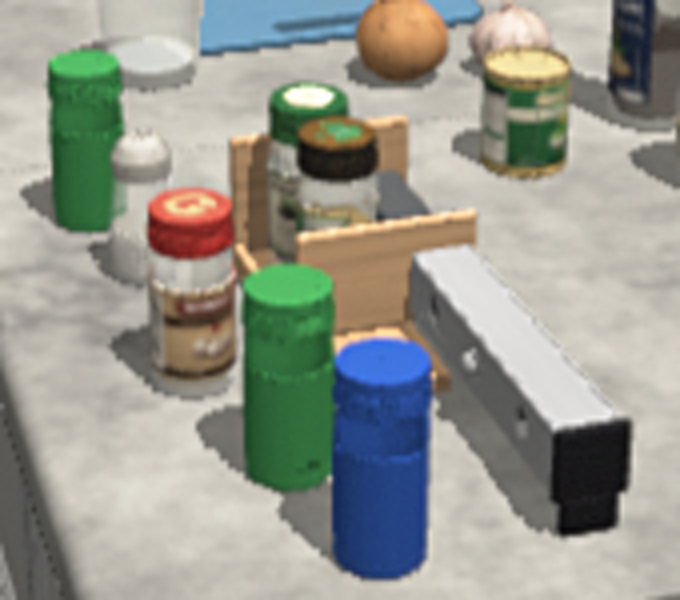

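```bash
python3 - <<'E'
from h import *
t=load('top0')
K=t['intrinsics'];v,u=np.mgrid[0:420,0:560]
P=np.stack([(u-K[0,2])/K[0,0],(v-K[1,2])/K[1,1],np.ones_like(u)],-1)*t['depth'][...,None]
W=P@t['rotation'].T+t['origin']; X,Y,Z=W[...,0],W[...,1],W[...,2]
img=t['img'].astype(int)
def rect(m,n,z):
    m=m.astype(np.uint8); k,l,st,_=cv2.connectedComponentsWithStats(m)
    i=1+st[1:,4].argmax(); ys,xs=np.nonzero(l==i)
    p=np.array([plane(t,a,b,z)[:2] for a,b in zip(xs,ys)]); r=cv2.minAreaRect((p*1000).astype(np.float32)); print(n,st[i],r, cv2.boxPoints(r).round(1).tolist())
reg=(X>.44)&(X<.6)&(Y>-.1)&(Y<.32)
g=img.sum(-1); 
rect(reg&(Z>.045)&(Z<.07)&(Y<.165)&(g>360)&(abs(img[...,0]-img[...,2])<30),'sleeve top',.058)
rect(reg&(Z>.04)&(Z<.07)&(Y>.17)&(g<300)&(abs(img[...,0]-img[...,2])<30)&(X>.53),'rail',.055)
wood=(img[...,0]-img[...,2]>40)
rect(reg&wood&(Z>.068)&(Z<.085)&(Y<.19),'fence',.077)
rect(reg&wood&(Z>.07)&(Z<.095)&(Y>.24),'panel',.085)
rect(reg&wood&(Z>.006)&(Z<.03)&(Y<.16),'board out',.012)
# caps
for n,cu,cv_,z in [('c',332,272,.106),('a',291,233,.118),('b',313,232,.117)]:
    d=(np.hypot(u-cu,v-cv_)<14)&(abs(Z-z)<.012); ys,xs=np.nonzero(d); 
    (x,y),r=cv2.minEnclosingCircle(np.stack([xs,ys],1).astype(np.float32)); print(n,x,y,r,plane(t,x,y,z),plane(t,xs.mean(),ys.mean(),z),Z[d].mean())
E
```

```text
sleeve top [ 330  207   80   15 1026] ((553.1571655273438, 63.04487228393555), (34.01713562011719, 190.3252716064453), 0.4723909795284271) [[535.4000244140625, 158.10000610351562], [536.9000244140625, -32.29999923706055], [570.9000244140625, -32.0], [569.4000244140625, 158.3000030517578]]
rail [282 208  44  14 560] ((550.1962890625, 221.8522186279297), (31.64252471923828, 103.94050598144531), 1.2134147882461548) [[533.2999877929688, 273.5], [535.5, 169.60000610351562], [567.0999755859375, 170.1999969482422], [564.9000244140625, 274.1000061035156]]
fence [327 205   3  43  97] ((521.4183349609375, 164.61685180664062), (99.86280059814453, 4.756147861480713), 0.5005190372467041) [[471.5, 166.60000610351562], [471.5, 161.8000030517578], [571.4000244140625, 162.6999969482422], [571.2999877929688, 167.39999389648438]]
panel [277 203   4  46 181] ((519.3240356445312, 281.6423645019531), (106.20523834228516, 7.082436561584473), 1.2162283658981323) [[466.20001220703125, 284.1000061035156], [466.29998779296875, 277.0], [572.5, 279.20001220703125], [572.2999877929688, 286.29998779296875]]
board out [328 223  22  28 527] ((502.5014953613281, 132.41299438476562), (67.3436050415039, 52.13779067993164), 1.1866198778152466) [[468.29998779296875, 157.8000030517578], [469.3999938964844, 105.69999694824219], [536.7000122070312, 107.0], [535.5999755859375, 159.1999969482422]]
c 331.5497131347656 272.842529296875 9.963912010192871 [0.41085442 0.1584498  0.106     ] [0.4108656  0.15819804 0.106     ] 0.10619896689126936
a 292.8636474609375 231.5 11.413637161254883 [0.5024665  0.24860522 0.118     ] [0.50296171 0.25184707 0.118     ] 0.11779025822760353
b 310.81817626953125 231.5 11.716879844665527 [0.50341779 0.20762587 0.117     ] [0.50447949 0.203749   0.117     ] 0.11733179181265167
```

```bash
python3 - <<'E'
from h import *
s=load('side0')
b=cv2.resize(s['img'][240:320,290:365],None,fx=7.5,fy=7.5,interpolation=cv2.INTER_CUBIC)
cv2.imwrite('pics/cs2.png',b[:,:,::-1])
E
```

```text
(no output)
```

View pics/cs2.png

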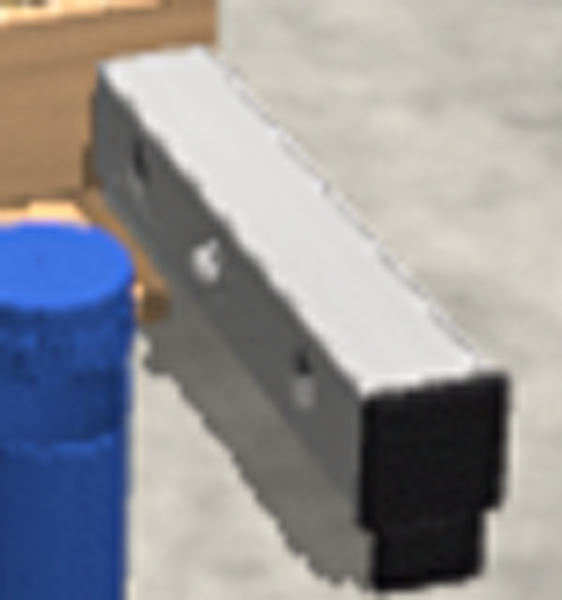

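```bash
python3 - <<'E'
from h import *
s=load('side0')
for u,v in [(308.3,261.3),(317.5,274.7),(317.0,274.2),(330.4,290)]:
    # plane x = .535+.015*(.063-y)
    K=s['intrinsics']; r=s['rotation']@np.array([(u-K[0,2])/K[0,0],(v-K[1,2])/K[1,1],1]); n=np.array([1,.015,0]); d=.535+.015*.063
    k=(d-n@s['origin'])/(n@r); print((s['origin']+k*r).round(4))
for y in (.068,.128,.118,.008): print(y,proj(s,[.535,y,.04]))
E
```

```text
[0.5342 0.1146 0.0486]
[0.535  0.0609 0.0452]
[0.535  0.0637 0.0448]
[ 0.536  -0.0069  0.0482]
0.068 (np.float64(316.19350678233627), np.float64(275.2567764821073))
0.128 (np.float64(306.45883479807674), np.float64(261.9657400339007))
0.118 (np.float64(308.0196164689794), np.float64(264.09672155122377))
0.008 (np.float64(326.89715607891765), np.float64(289.8707864004399))
```

servo_tool(deltas="30 -40 0 0 0 -0.12;60 -80 0 0 0 -0.24;90 -120 0 0 0 -0.36;115 -155 0 0 0 -0.48;140 -190 0 0 0 -0.6;165 -225 0 0 0 -0.72;190 -260 -10 0 0 -0.84;215 -295 -20 0 0 -0.95", jaw=1, grip_force=25)

```text
clock: 0.77
position: [0.3761, 0.3026, 0.2181]
orientation: [-0.001, 0.808, -0.589, -0.0]
ft_force: [1.5, 1.1, -0.4]
opening: 0.085
```

servo_tool(deltas="25 -32 -5 0 0 -0.1;50 -65 -10 0 0 -0.2;75 -98 -20 0 0 -0.302;100 -131 -35 0 0 -0.302;125 -164 -55 0 0 -0.302;148 -195 -75 0 0 -0.302;159 -210 -95 0 0 -0.302;159 -210 -105 0 0 -0.302")

```text
clock: 1.43
position: [0.5343, 0.0902, 0.1082]
orientation: [0.003, 0.711, -0.703, -0.001]
ft_force: [-1.7, 0.8, -0.6]
opening: 0.0856
```

```bash
python3 - <<'E'
from h import *
s=cap('side','side1')
o=ctrl.get_obs();print(o['clock'],o['position'],o['orientation'],o['ft_force'],o['q'].round(2))
b=cv2.resize(s['img'][120:320,220:420],None,fx=3,fy=3,interpolation=cv2.INTER_CUBIC)
cv2.imwrite('pics/cs3.png',b[:,:,::-1])
E
```

```text
1.4833 [0.53287662 0.09157523 0.10701479] [ 0.00358347  0.71085997 -0.70332197 -0.00186089] [-1.3037888   0.79707329 -2.66422744] [ 0.54 -0.09 -0.27 -0.   -1.4  -0.53]
```

View pics/cs3.png

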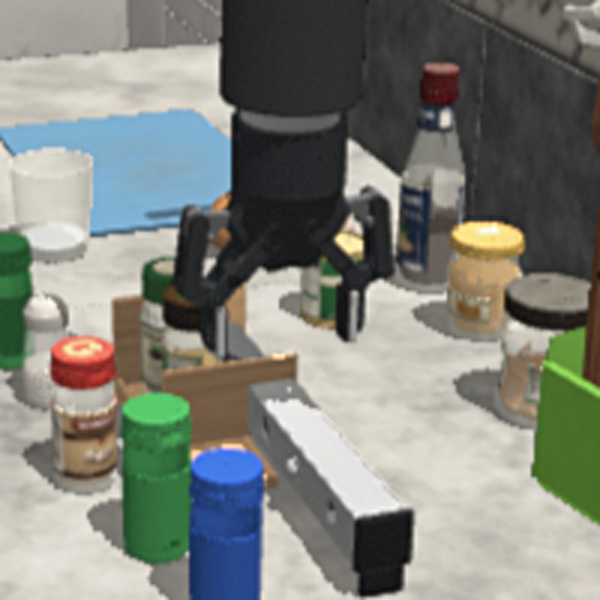

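servo_tool(deltas="7 -8 0 0 0 0;14 -16 0 0 0 0;20 -23 0 0 0 0;20 -23 0 0 0 0;20 -23 0 0 0 0;20 -23 0 0 0 0;20 -23 0 0 0 0;20 -23 0 0 0 0")

```text
clock: 2.15
position: [0.5543, 0.0717, 0.1129]
orientation: [-0.0, 0.713, -0.702, 0.0]
ft_force: [0.6, -0.9, 0.4]
opening: 0.0853
```

```bash
python3 - <<'E'
from h import *
s=cap('side','side2')
o=ctrl.get_obs();print(o['clock'],o['position'],o['orientation'],o['ft_force'],o['q'].round(2))
b=cv2.resize(s['img'][160:320,240:400],None,fx=3.7,fy=3.7,interpolation=cv2.INTER_CUBIC)
cv2.imwrite('pics/cs4.png',b[:,:,::-1])
t=cap('top','top2')
b=cv2.resize(t['img'][160:300,260:440],None,fx=4,fy=4,interpolation=cv2.INTER_CUBIC)
cv2.imwrite('pics/ct4.png',b[:,:,::-1])
E
```

```text
2.2 [0.55424048 0.07160662 0.11284614] [-1.40179333e-04  7.12599346e-01 -7.01571203e-01  1.23465875e-05] [ 0.58696843 -0.7722691  -0.20282284] [ 0.49 -0.05 -0.22 -0.   -1.4  -0.47]
```

View pics/cs4.png

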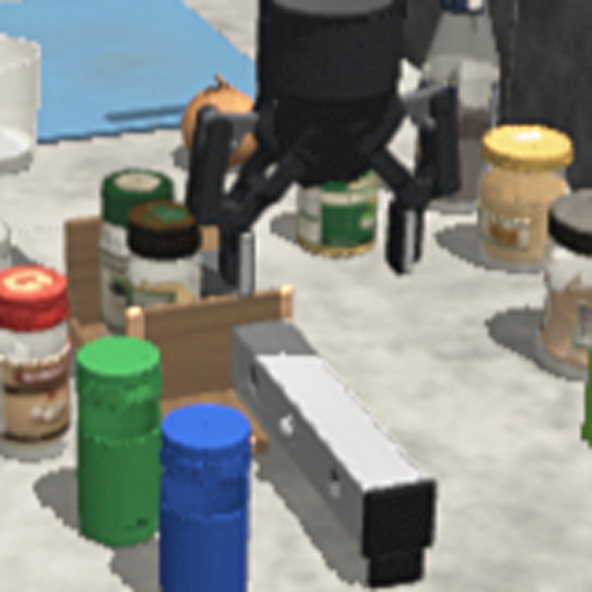

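View pics/ct4.png

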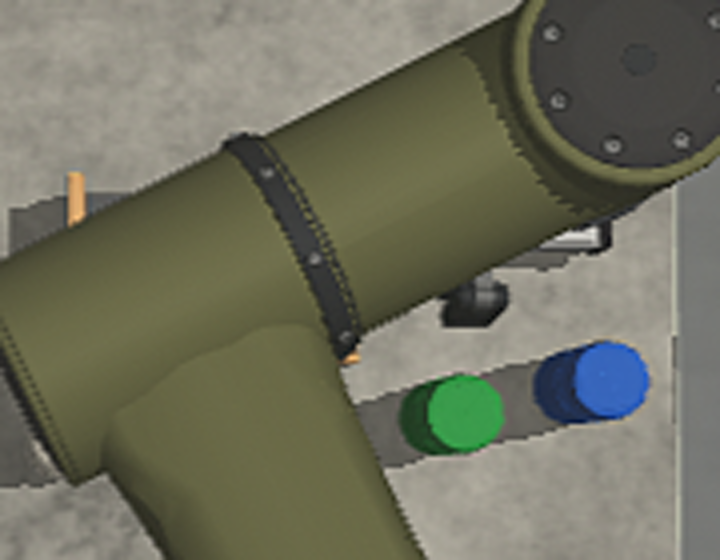

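```bash
python3 - <<'E'
from h import *
t=load('top0');s=load('side0')
for y in (.063,.068,.073): print(y,proj(t,[.529,y,.041]),proj(s,[.531,y,.041]))
for c,a in ((t,(360,216,376,230)),(s,(308,266,326,282))):
    x0,y0,x1,y1=a; print(c['img'][y0:y1,x0:x1].sum(-1)//3)
E
```

```text
0.063 (np.float64(368.2440121727868), np.float64(225.20580026012155)) (np.float64(315.21823143960177), np.float64(276.2744270893345))
0.068 (np.float64(366.19432698552777), np.float64(225.1629929207173)) (np.float64(314.3712698410764), np.float64(275.10875151500267))
0.073 (np.float64(364.14459283064684), np.float64(225.12018455863227)) (np.float64(313.53098317760254), np.float64(273.95226267211564))
[[170 169 169 169 169 168 169 169 168 169 169 168 169 169 168 169]
 [171 171 170 171 170 170 170 171 169 170 169 169 169 168 168 168]
 [171 170 170 171 169 169 169 169 168 168 169 169 167 168 167 168]
 [178 179 179 178 177 178 178 178 177 177 177 177 177 176 176 176]
 [123 123 122 121 122 121 120 119 120 119 119 119 120 119 119 118]
 [121 121 121 119 119 117 115 114 115 116 119 119 119 119 118 120]
 [ 56  57  56  55  66  79  89  89  81  64  54  55  55  55  56  56]
 [ 78  76  79  81  76  96 131 147 151 131  92  80  81  82  82  81]
 [ 85  83  87  89  91  74  88 104  98  87  86  88  88  89  90  87]
 [ 84  83  86  88  86  87  78  74  80  85  84  84  87  88  90  88]
 [ 79  77  79  80  78  76 
[... 743 characters left out ...]
 84 121 192 223 225 222]
 [118 104  99  90  89  90  87 106 163 182 141  98  83  90 134 189 215 227]
 [125 116 104  92  89  89  89 116 181 199 128 104  86  83  91 129 176 212]
 [124 123 111  99  92  88  88 107 160 186 169 108  86  85  83  90 133 192]
 [117 121 120 105  98  92  88  95 129 159 165 100  93  89  86  83  96 153]
 [121 116 125 121 103  97  90  87  98 115 118  87  90  88  87  86  82 114]
 [179 114 109 111 103 100  94  88  84  86  85  82  85  88  88  88  86  90]
 [158  92  81  86  95 100  98  92  85  86  91  93  87  88  88  87  87  85]
 [115  77  73  75  84  99  99  97  91  88  91  92  88  88  88  89  88  86]
 [109  80  76  76  86 100  99  99  98  91  89  88  87  88  88  87  88  88]]
```

servo_tool(deltas="-1 -6 -15 0 0 0;-1 -6 -35 0 0 0;-1 -6 -55 0 0 0;-1 -6 -72 0 0 0;-1 -6 -85 0 0 0;-1 -6 -93 0 0 0;-1 -6 -96 0 0 0;-1 -6 -96 0 0 0")

```text
clock: 2.92
position: [0.5533, 0.0652, 0.0164]
orientation: [0.0, 0.712, -0.702, -0.0]
ft_force: [1.2, 0.8, -0.2]
opening: 0.085
```

servo_tool(deltas="0 0 0 0 0 0;0 0 0 0 0 0;0 0 0 0 0 0;0 0 0 0 0 0;0 0 0 0 0 0;0 0 0 0 0 0;0 0 0 0 0 0;0 0 0 0 0 0", jaw=0.62)

```text
clock: 3.58
position: [0.5534, 0.0653, 0.0167]
orientation: [0.0, 0.712, -0.702, -0.0]
ft_force: [-0.1, 0.2, -0.3]
opening: 0.053
```

```bash
python3 - <<'E'
from h import *
s=cap('side','side3')
o=ctrl.get_obs();print(o['clock'],o['position'],o['orientation'],o['ft_force'],o['opening'])
b=cv2.resize(s['img'][200:320,270:390],None,fx=5,fy=5,interpolation=cv2.INTER_CUBIC)
cv2.imwrite('pics/cs5.png',b[:,:,::-1])
E
```

```text
3.6333 [0.55332265 0.06525698 0.01659852] [ 7.36983067e-05  7.12399562e-01 -7.01774078e-01 -4.27338332e-05] [0.56669208 0.49919177 0.13872703] 0.052714020465501575
```

View pics/cs5.png

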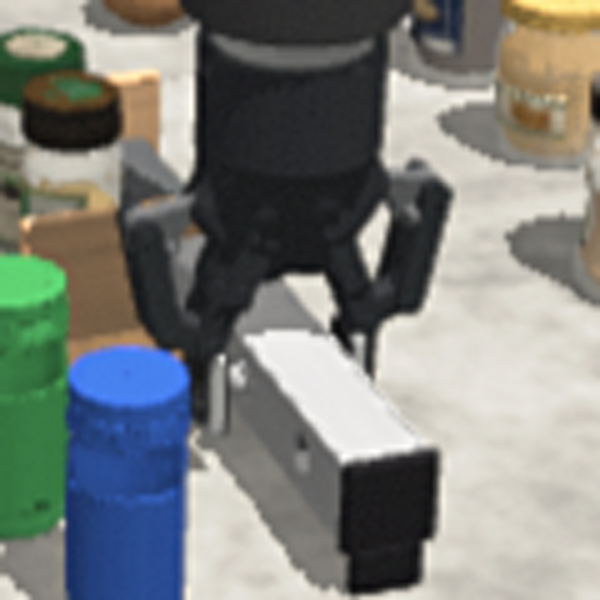

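```bash
python3 - <<'E'
from h import *
s=load('side3')
for p in ([.527,.0543,.03],[.527,.0543,.04],[.527,.0543,.05],[.529,.066,.04],[.579,.0543,.04]):
    u,v=proj(s,p); print(p,(u-270)*5,(v-200)*5)
E
```

```text
[0.527, 0.0543, 0.03] 223.49804272644917 416.65087164000255
[0.527, 0.0543, 0.04] 224.18286778556222 395.20466809187326
[0.527, 0.0543, 0.05] 224.8728286872239 373.59762883362407
[0.529, 0.066, 0.04] 218.87618227782156 380.7069950893984
[0.579, 0.0543, 0.04] 343.49130958948365 376.8542574868073
```

```bash
python3 - <<'E'
from h import *
s=load('side3')
for a,b in [(342,462),(440,447),(245,335),(322,331)]: print(plane(s,270+a/5,200+b/5,.058))
E
```

```text
[ 0.5407789 -0.0343418  0.058    ]
[ 0.58043917 -0.0349849   0.058     ]
[0.54076385 0.06860454 0.058     ]
[0.57213509 0.06273396 0.058     ]
```

servo_tool(deltas="3 0 0 0 0 0;3 0 0 0 0 0;3 0 0 0 0 0;3 0 0 0 0 0;3 0 0 0 0 0;3 0 0 0 0 0;3 0 0 0 0 0;3 0 0 0 0 0", jaw=0.35, grip_force=25)

```text
clock: 4.3
position: [0.5561, 0.0651, 0.0167]
orientation: [0.0, 0.712, -0.702, -0.0]
ft_force: [-5.0, -1.1, 4.3]
opening: 0.0357
```

servo_tool(deltas="0 0 0 0 0 0;0 -1 0 0 0 0;0 -2 0 0 0 0;0 -4 0 0 0 0;0 -6 0 0 0 0;0 -8 0 0 0 0;0 -10 0 0 0 0;0 -12 0 0 0 0", jaw=0.2)

```text
clock: 4.97
position: [0.5564, 0.0553, 0.0167]
orientation: [-0.001, 0.713, -0.701, -0.001]
ft_force: [-4.3, 6.1, 2.9]
opening: 0.0355
```

```bash
python3 - <<'E'
from h import *
s=cap('side','side4')
o=ctrl.get_obs();print(o['clock'],o['position'],o['orientation'],o['ft_force'],o['opening'])
b=cv2.resize(s['img'][200:320,270:390],None,fx=5,fy=5,interpolation=cv2.INTER_CUBIC)
cv2.imwrite('pics/cs6.png',b[:,:,::-1])
E
```

```text
5.0167 [0.55645691 0.05437851 0.01669085] [-7.94249266e-04  7.12663093e-01 -7.01505862e-01 -4.58316666e-04] [-4.92422194 -0.08463943  1.90589214] 0.03568108508084325
```

View pics/cs6.png

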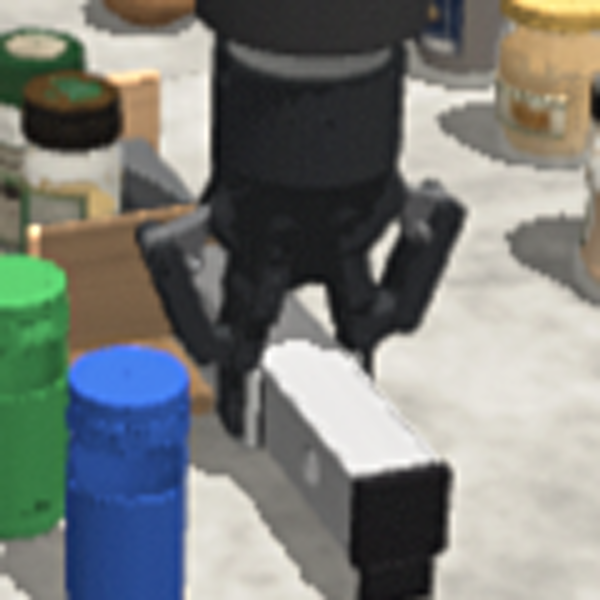

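servo_tool(deltas="0 -4 0 0 0 0;0 -9 0 0 0 0;0 -14 0 0 0 0;0 -19 0 0 0 0;0 -24 0 0 0 0;0 -29 0 0 0 0;0.5 -32 0 0 0 0;0.5 -33 0 0 0 0")

```text
clock: 5.68
position: [0.5572, 0.0208, 0.0167]
orientation: [-0.001, 0.712, -0.702, -0.0]
ft_force: [-2.9, 5.2, 3.5]
opening: 0.0359
```

```bash
python3 - <<'E'
from h import *
s=cap('side','side5')
o=ctrl.get_obs();print(o['clock'],o['position'],o['orientation'],o['ft_force'],o['opening'])
b=cv2.resize(s['img'][200:320,270:390],None,fx=5,fy=5,interpolation=cv2.INTER_CUBIC)
cv2.imwrite('pics/cs7.png',b[:,:,::-1])
E
```

```text
5.7333 [0.55723041 0.02069416 0.01671883] [-6.77819014e-04  7.12460987e-01 -7.01711394e-01 -4.25986409e-05] [-1.40222854  2.06073688  2.73887758] 0.03540403257563686
```

View pics/cs7.png

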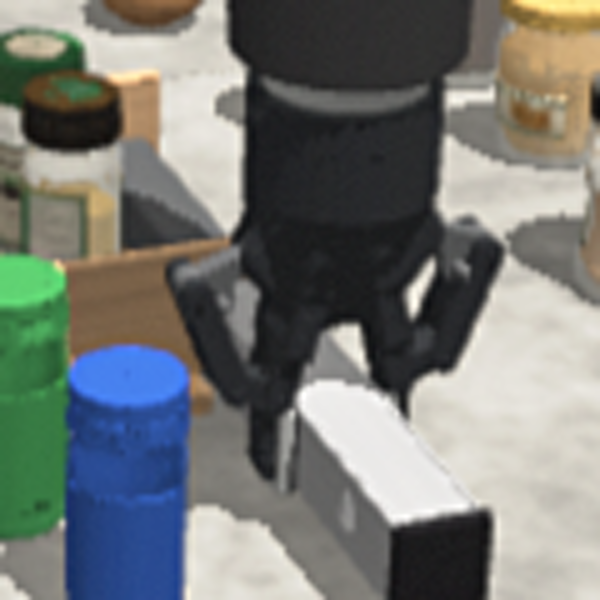

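servo_tool(deltas="0 -1 0 0 0 0;0 -2 0 0 0 0;0 -3 0 0 0 0;0 -3.5 0 0 0 0;0 -4 0 0 0 0;0 -4.5 0 0 0 0;0 -5 0 0 0 0;0 -5 0 0 0 0", grip_force=20)

```text
clock: 6.4
position: [0.5573, 0.0158, 0.0167]
orientation: [-0.001, 0.713, -0.702, 0.0]
ft_force: [-0.2, 4.7, 1.6]
opening: 0.0363
```

servo_tool(deltas="0 -0.4 0 0 0 0;0 -0.8 0 0 0 0;0 -1.2 0 0 0 0;0 -1.5 0 0 0 0;0 -1.8 0 0 0 0;0 -2 0 0 0 0;0 -2 0 0 0 0;0 -2 0 0 0 0")

```text
clock: 7.07
position: [0.5574, 0.0137, 0.0167]
orientation: [-0.001, 0.712, -0.702, 0.0]
ft_force: [-0.1, 4.6, 1.4]
opening: 0.0357
```

servo_tool(deltas="0 -0.4 0 0 0 0;0 -0.8 0 0 0 0;0 -1.2 0 0 0 0;0 -1.5 0 0 0 0;0 -1.8 0 0 0 0;0 -2 0 0 0 0;0 -2 0 0 0 0;0 -2 0 0 0 0")

```text
clock: 7.73
position: [0.5574, 0.0115, 0.0167]
orientation: [-0.001, 0.712, -0.702, 0.0]
ft_force: [2.2, 4.7, 1.2]
opening: 0.0357
```

servo_tool(deltas="0 -0.4 0 0 0 0;0 -0.8 0 0 0 0;0 -1.2 0 0 0 0;0 -1.5 0 0 0 0;0 -1.8 0 0 0 0;0 -2 0 0 0 0;0 -2 0 0 0 0;0 -2 0 0 0 0")

```text
clock: 8.4
position: [0.5574, 0.009, 0.0167]
orientation: [-0.0, 0.712, -0.702, 0.001]
ft_force: [4.7, 2.4, -0.2]
opening: 0.0356
```

servo_tool(deltas="0.1 -0.3 0 0 0 0;0.2 -0.6 0 0 0 0;0.2 -0.9 0 0 0 0;0.3 -1.2 0 0 0 0;0.3 -1.5 0 0 0 0;0.3 -1.5 0 0 0 0;0.3 -1.5 0 0 0 0;0.3 -1.5 0 0 0 0")

```text
clock: 9.07
position: [0.5574, 0.0072, 0.0167]
orientation: [0.0, 0.712, -0.702, 0.0]
ft_force: [6.2, -0.0, -1.7]
opening: 0.0356
```

servo_tool(deltas="0.1 -0.3 0 0 0 0;0.2 -0.6 0 0 0 0;0.2 -0.9 0 0 0 0;0.3 -1.2 0 0 0 0;0.3 -1.5 0 0 0 0;0.3 -1.5 0 0 0 0;0.3 -1.5 0 0 0 0;0.3 -1.5 0 0 0 0")

```text
clock: 9.73
position: [0.5575, 0.0059, 0.0167]
orientation: [0.0, 0.712, -0.702, 0.0]
ft_force: [4.4, -1.7, -0.4]
opening: 0.0356
```

```bash
python3 - <<'E'
from h import *
s=cap('side','side6')
o=ctrl.get_obs();print(o['clock'],o['position'],o['orientation'],o['ft_force'],o['wrist_torque'],o['opening'])
b=cv2.resize(s['img'][200:320,270:390],None,fx=5,fy=5,interpolation=cv2.INTER_CUBIC)
cv2.imwrite('pics/cs8.png',b[:,:,::-1])
E
```

```text
9.7833 [0.55749589 0.00589599 0.01673963] [ 2.00000676e-04  7.12342555e-01 -7.01831894e-01  1.92627314e-04] [ 4.06059979 -1.57391058 -0.50348874] [-0.50210614 -1.30155473  0.40872531] 0.03534816931285754
```

View pics/cs8.png

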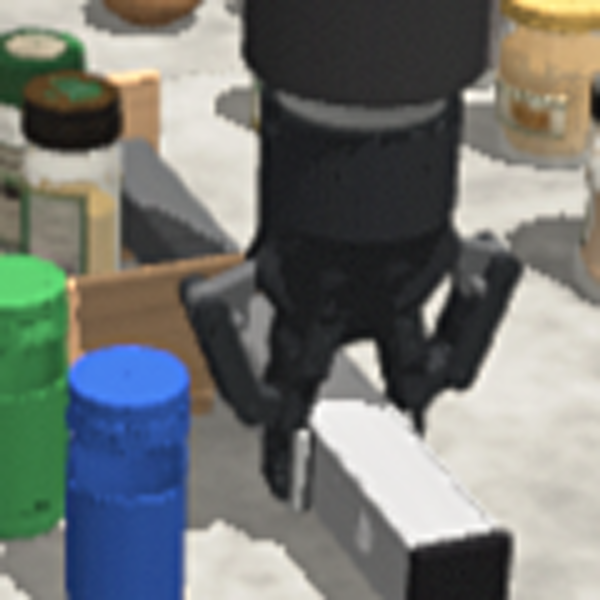

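servo_tool(deltas="0 -0.3 0 0 0 0;0 -0.6 0 0 0 0;0 -0.9 0 0 0 0;0 -1.2 0 0 0 0;0 -1.2 0 0 0 0;0 -1.2 0 0 0 0;0 -1.2 0 0 0 0;0 -1.2 0 0 0 0")

```text
clock: 10.45
position: [0.5575, 0.0048, 0.0167]
orientation: [0.0, 0.712, -0.702, 0.0]
ft_force: [4.2, -2.5, 0.7]
opening: 0.0357
```

servo_tool(deltas="0 -0.3 0 0 0 0;0 -0.6 0 0 0 0;0 -0.9 0 0 0 0;0 -1.2 0 0 0 0;0 -1.5 0 0 0 0;0 -1.5 0 0 0 0;0 -1.5 0 0 0 0;0 -1.5 0 0 0 0")

```text
clock: 11.12
position: [0.5575, 0.0039, 0.0167]
orientation: [-0.0, 0.712, -0.702, -0.0]
ft_force: [5.6, 1.4, 0.9]
opening: 0.0357
```

```bash
python3 - <<'E'
from h import *
s=cap('side','side7')
o=ctrl.get_obs();print(o['clock'],o['position'],o['orientation'],o['ft_force'],o['wrist_torque'],o['opening'])
from h import load
for n in ('side0','side4','side5','side6','side7'):
    c=load(n); g=c['img'].sum(-1)
    # sleeve end: track black cap/ bright top boundary
    m=((g>600)&(np.arange(560)[None]>300)&(np.arange(560)[None]<380)&(np.arange(420)[:,None]>255)&(np.arange(420)[:,None]<330)).astype(np.uint8)
    k,l,st,ce=cv2.connectedComponentsWithStats(m); i=1+st[1:,4].argmax(); x,y,w,h,_=st[i]; print(n,x,y,x+w,y+h, plane(c,x+w-1,np.nonzero(l[:,x+w-1]==i)[0].mean(),.058).round(4))
t=cap('top','top3')
b=cv2.resize(t['img'][180:300,260:440],None,fx=4,fy=4,interpolation=cv2.INTER_CUBIC)
cv2.imwrite('pics/ct5.png',b[:,:,::-1])
E
```

```text
11.1667 [0.55758477 0.00392661 0.016706  ] [-2.64083554e-04  7.12479538e-01 -7.01692835e-01 -5.80086589e-05] [4.78779523 2.15347383 1.64157624] [ 0.87193586 -1.24349141  0.29836863] 0.03600108778540306
side0 310 256 380 292 [ 0.6369 -0.0093  0.058 ]
side4 323 256 380 317 [ 0.633  -0.0171  0.058 ]
side5 330 256 380 318 [ 0.6343 -0.0145  0.058 ]
side6 333 256 380 313 [ 0.6341 -0.0149  0.058 ]
side7 333 256 380 314 [ 0.6332 -0.0167  0.058 ]
```

View pics/ct5.png

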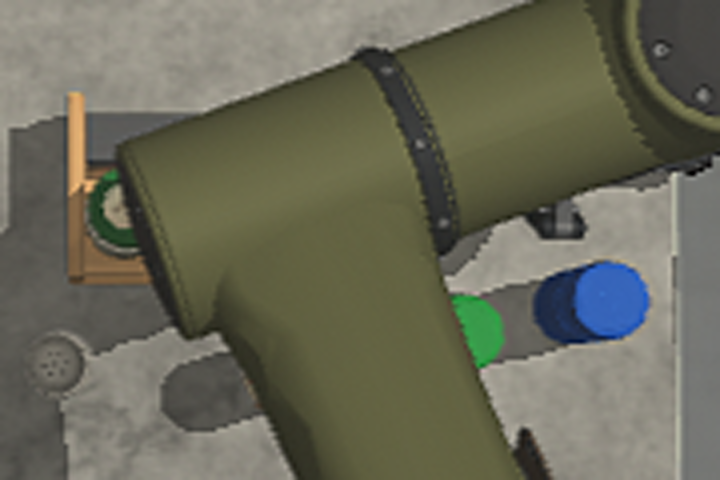

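servo_tool(deltas="0 -0.3 0 0 0 0;0 -0.6 0 0 0 0;0 -0.9 0 0 0 0;0 -1.2 0 0 0 0;0 -1.2 0 0 0 0;0 -1.2 0 0 0 0;0 -1.2 0 0 0 0;0 -1.2 0 0 0 0")

```text
clock: 11.88
position: [0.5576, 0.0025, 0.0167]
orientation: [-0.0, 0.712, -0.702, 0.0]
ft_force: [4.6, 2.0, 1.5]
opening: 0.0358
```

servo_tool(deltas="0 -0.3 0 0 0 0;0 -0.6 0 0 0 0;0 -0.9 0 0 0 0;0 -1.2 0 0 0 0;0 -1.2 0 0 0 0;0 -1.2 0 0 0 0;0 -1.2 0 0 0 0;0 -1.2 0 0 0 0")

```text
clock: 12.55
position: [0.5576, 0.0017, 0.0167]
orientation: [-0.0, 0.712, -0.702, -0.0]
ft_force: [4.2, 2.9, 0.7]
opening: 0.0361
```

servo_tool(deltas="0 -0.3 0 0 0 0;0 -0.6 0 0 0 0;0 -0.9 0 0 0 0;0 -1.2 0 0 0 0;0 -1.2 0 0 0 0;0 -1.2 0 0 0 0;0 -1.2 0 0 0 0;0 -1.2 0 0 0 0")

```text
clock: 13.22
position: [0.5576, 0.0014, 0.0167]
orientation: [-0.001, 0.713, -0.702, -0.001]
ft_force: [3.6, 8.4, 1.7]
opening: 0.036
```

servo_tool(deltas="0 -0.3 0 0 0 0;0 -0.6 0 0 0 0;0 -0.8 0 0 0 0;0 -0.8 0 0 0 0;0 -0.8 0 0 0 0;0 -0.8 0 0 0 0;0 -0.8 0 0 0 0;0 -0.8 0 0 0 0")

```text
clock: 13.88
position: [0.5576, 0.0014, 0.0167]
orientation: [-0.001, 0.713, -0.701, -0.001]
ft_force: [2.5, 11.7, 1.8]
opening: 0.0358
```

servo_tool(deltas="0 1 0 0 0 0;0 1.7 0 0 0 0;0 1.7 0 0 0 0;0 1.7 0 0 0 0;0 1.7 0 0 0 0;0 1.7 0 0 0 0;0 1.7 0 0 0 0;0 1.7 0 0 0 0", jaw=0.7)

```text
clock: 14.55
position: [0.5574, 0.0007, 0.0166]
orientation: [0.0, 0.712, -0.702, -0.0]
ft_force: [0.1, 0.0, 0.7]
opening: 0.0598
```

servo_tool(deltas="0 0 20 0 0 0;0 0 50 0 0 0;0 0 85 0 0 0;0 0 115 0 0 0;-30 20 130 0 0 0;-65 40 135 0 0 0;-100 60 135 0 0 0;-130 80 135 0 0 0")

```text
clock: 15.22
position: [0.426, 0.0811, 0.152]
orientation: [-0.0, 0.712, -0.702, -0.0]
ft_force: [-0.0, 1.0, -0.5]
opening: 0.0595
```

```bash
python3 - <<'E'
from h import *
s=cap('side','side8')
o=ctrl.get_obs();print(o['clock'],o['position'],o['orientation'],o['ft_force'],o['wrist_torque'],o['opening'])
b=cv2.resize(s['img'][190:340,210:400],None,fx=4,fy=4,interpolation=cv2.INTER_CUBIC)
cv2.imwrite('pics/cs9.png',b[:,:,::-1])
t=cap('top','top4')
b=cv2.resize(t['img'][180:300,260:440],None,fx=4,fy=4,interpolation=cv2.INTER_CUBIC)
cv2.imwrite('pics/ct6.png',b[:,:,::-1])
E
```

```text
15.2667 [0.42302101 0.0839207  0.15239602] [-0.00154735  0.71313675 -0.70102276 -0.00082345] [1.64000498 3.17533227 0.57543054] [ 3.61776343e-01 -2.34809440e-01  1.10281845e-05] 0.059551777326710714
```

View pics/cs9.png

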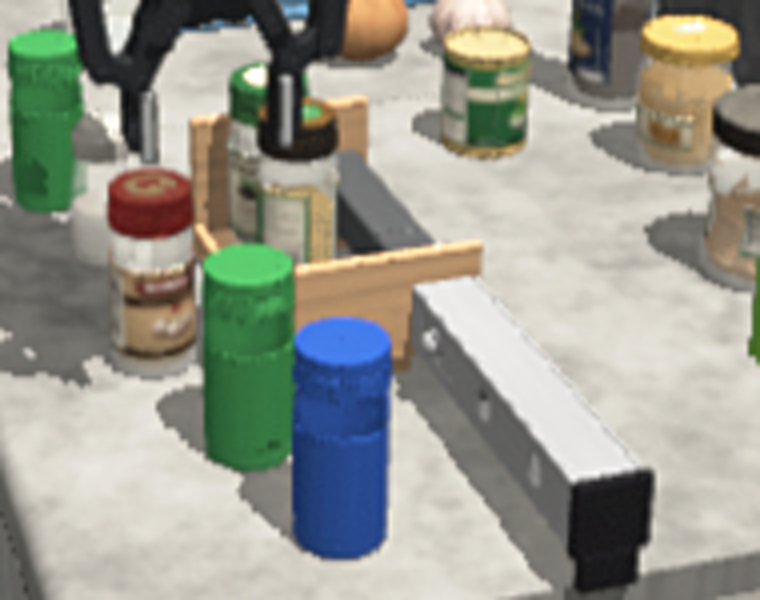

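View pics/ct6.png

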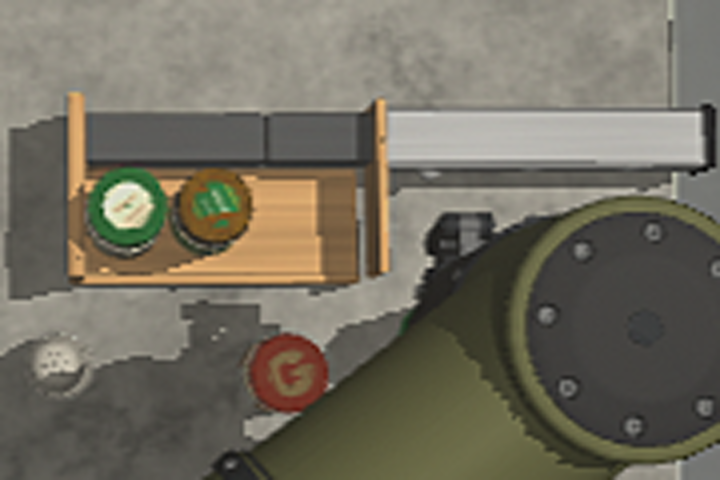

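servo_tool(deltas="-5 25 0 0 0 0;-10 50 0 0 0 0;-14 70 0 0 0 0;-14 76 0 0 0 0;-14 76 0 0 0 0;-14 76 0 0 0 0;-14 76 0 0 0 0;-14 76 0 0 0 0", jaw=0.9)

```text
clock: 15.98
position: [0.4138, 0.156, 0.1516]
orientation: [0.0, 0.712, -0.702, 0.0]
ft_force: [-0.3, -0.2, 0.3]
opening: 0.0767
```

```bash
python3 - <<'E'
from h import *
s=cap('side','side9')
o=ctrl.get_obs();print(o['clock'],o['position'],o['orientation'],o['ft_force'],o['opening'],o['q'].round(2))
b=cv2.resize(s['img'][150:300,180:330],None,fx=4,fy=4,interpolation=cv2.INTER_CUBIC)
cv2.imwrite('pics/cs10.png',b[:,:,::-1])
P=o['position']
for p in ([P[0]-.038,P[1]-.011,P[2]+.012],[P[0]+.038,P[1]-.011,P[2]+.012],[.411,.158,.106],[.414,.158,.106],[.411,.158,0]):
    u,v=proj(s,p); print(p,(u-180)*4,(v-150)*4)
m=cv2.inRange(cv2.cvtColor(s['img'],cv2.COLOR_RGB2HSV),(0,150,60),(8,255,255))+cv2.inRange(cv2.cvtColor(s['img'],cv2.COLOR_RGB2HSV),(172,150,60),(180,255,255)); m[:,300:]=0; m[:200]=0; print(cv2.boundingRect(m))
x,y,w,h=cv2.boundingRect(m); print(plane(s,x+w/2-.5,y+6,.106))
E
```

```text
16.0333 [0.41370982 0.15606544 0.15161028] [ 8.99643025e-05  7.11932769e-01 -7.02247623e-01  1.46364640e-05] [-0.79154034 -0.1273487   0.32078711] 0.07673011613016603 [ 0.82 -0.4  -0.44  0.   -1.53 -0.81]
[np.float64(0.3757098177502359), np.float64(0.14506543873483244), np.float64(0.16361028307342332)] 199.1985080623656 257.37720537261816
[np.float64(0.45170981775023583), np.float64(0.14506543873483244), np.float64(0.16361028307342332)] 345.63807454890275 240.6029670225281
[0.411, 0.158, 0.106] 264.6096506248032 342.1340403220279
[0.414, 0.158, 0.106] 270.21656136181355 341.4259695149084
[0.411, 0.158, 0] 269.3316646160182 519.2567975753784
(237, 234, 22, 15)
[0.4086408 0.1364621 0.106    ]
```

View pics/cs10.png

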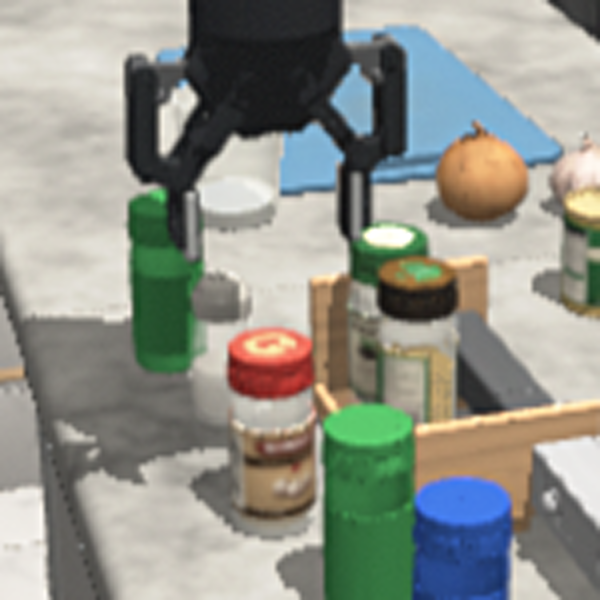

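servo_tool(deltas="0 0 -15 0 0 0;0 0 -35 0 0 0;0 0 -55 0 0 0;0 0 -75 0 0 0;0 0 -90 0 0 0;0 0 -100 0 0 0;0 0 -105 0 0 0;0 0 -105 0 0 0")

```text
clock: 16.7
position: [0.4132, 0.1563, 0.0459]
orientation: [0.001, 0.712, -0.702, -0.0]
ft_force: [-0.4, 0.6, 0.1]
opening: 0.077
```

servo_tool(deltas="0 0 0 0 0 0;0 0 0 0 0 0;0 0 0 0 0 0;0 0 0 0 0 0;0 0 0 0 0 0;0 0 0 0 0 0;0 0 0 0 0 0;0 0 0 0 0 0", jaw=0.35, grip_force=25)

```text
clock: 17.37
position: [0.414, 0.1572, 0.0478]
orientation: [-0.001, 0.712, -0.702, 0.0]
ft_force: [-1.9, -0.8, 6.4]
opening: 0.0444
```

servo_tool(deltas="0 0 5 0 0 0;0 0 15 0 0 0;0 0 30 0 0 0;0 0 50 0 0 0;0 0 65 0 0 0;0 0 75 0 0 0;0 0 75 0 0 0;0 0 75 0 0 0", grip_force=30)

```text
clock: 18.03
position: [0.4134, 0.157, 0.1216]
orientation: [-0.0, 0.712, -0.702, -0.0]
ft_force: [-0.7, 1.0, -2.2]
opening: 0.0441
```

```bash
python3 - <<'E'
from h import *
s=cap('side','side10')
o=ctrl.get_obs();print(o['clock'],o['position'],o['orientation'],o['ft_force'],o['opening'],o['q'].round(2))
b=cv2.resize(s['img'][150:300,180:330],None,fx=4,fy=4,interpolation=cv2.INTER_CUBIC)
cv2.imwrite('pics/cs11.png',b[:,:,::-1])
E
```

```text
18.0833 [0.41300548 0.15679032 0.12070815] [ 5.78368493e-04  7.12364862e-01 -7.01808959e-01 -3.92502892e-04] [-0.09888422  0.00607511 -1.71752168] 0.04400628010229403 [ 0.82 -0.39 -0.49 -0.   -1.47 -0.81]
```

View pics/cs11.png

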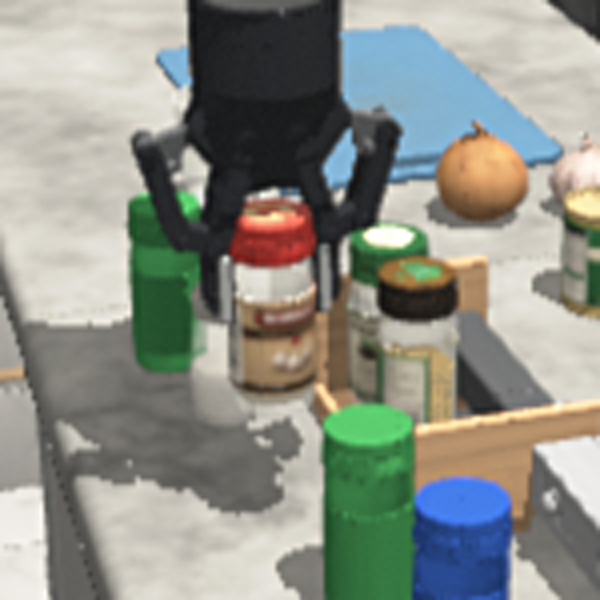

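servo_tool(deltas="5 -5 0 0 0 0;15 -11 0 0 0 0;35 -11 0 0 0 0;55 -11 0 0 0 0;75 -11 0 0 0 0;88 -11 0 0 0 0;95 -11 0 0 0 0;95 -11 0 0 0 0")

```text
clock: 18.75
position: [0.5089, 0.1451, 0.1201]
orientation: [0.001, 0.712, -0.702, -0.0]
ft_force: [-0.1, -0.5, -1.2]
opening: 0.044
```

servo_tool(deltas="0 0 -10 0 0 0;0 0 -20 0 0 0;0 0 -30 0 0 0;0 0 -38 0 0 0;0 0 -42 0 0 0;0 0 -42 0 0 0;0 0 -42 0 0 0;0 0 -42 0 0 0")

```text
clock: 19.42
position: [0.5087, 0.146, 0.0803]
orientation: [-0.0, 0.712, -0.702, 0.0]
ft_force: [-0.1, -0.5, -0.3]
opening: 0.0437
```

```bash
python3 - <<'E'
from h import *
s=cap('side','side11')
o=ctrl.get_obs();print(o['clock'],o['position'],o['orientation'],o['ft_force'],o['opening'],o['q'].round(2))
b=cv2.resize(s['img'][170:320,210:370],None,fx=4,fy=4,interpolation=cv2.INTER_CUBIC)
cv2.imwrite('pics/cs12.png',b[:,:,::-1])
E
```

```text
19.4667 [0.5087659  0.14606674 0.08031747] [-4.93441924e-04  7.12456008e-01 -7.01716580e-01  1.87773884e-04] [-0.59864262  1.51342258 -0.84307793] 0.04365639507086979 [ 0.66 -0.12 -0.34  0.   -1.34 -0.64]
```

View pics/cs12.png

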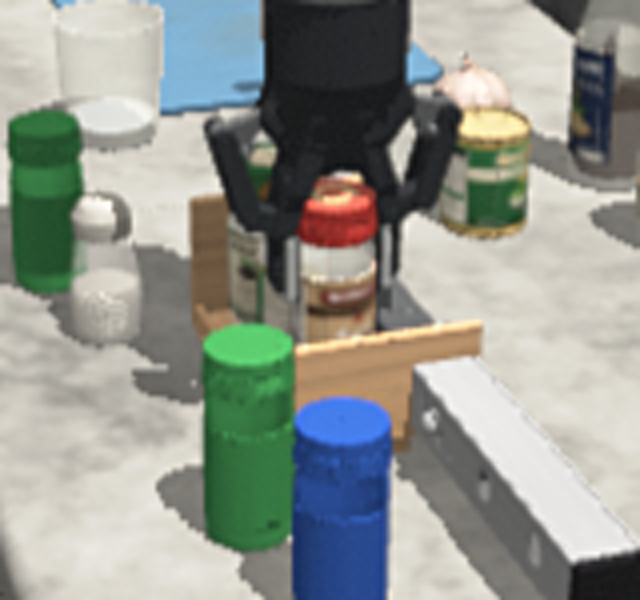

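servo_tool(deltas="0 0 -4 0 0 0;0 0 -8 0 0 0;0 0 -12 0 0 0;0 0 -15 0 0 0;0 0 -17 0 0 0;0 0 -18 0 0 0;0 0 -18 0 0 0;0 0 -18 0 0 0")

```text
clock: 20.13
position: [0.5085, 0.1459, 0.0617]
orientation: [0.0, 0.712, -0.702, 0.0]
ft_force: [0.8, 0.4, -1.9]
opening: 0.044
```

servo_tool(deltas="0 0 -0.5 0 0 0;0 0 -1 0 0 0;0 0 -1.5 0 0 0;0 0 -2 0 0 0;0 0 -2 0 0 0;0 0 -2 0 0 0;0 0 -2 0 0 0;0 0 -2 0 0 0")

```text
clock: 20.8
position: [0.5086, 0.1459, 0.06]
orientation: [-0.0, 0.712, -0.702, 0.0]
ft_force: [-1.1, -0.5, 2.1]
opening: 0.0437
```

servo_tool(deltas="0 0 -0.4 0 0 0;0 0 -0.7 0 0 0;0 0 -0.7 0 0 0;0 0 -0.7 0 0 0;0 0 -0.7 0 0 0;0 0 -0.7 0 0 0;0 0 -0.7 0 0 0;0 0 -0.7 0 0 0")

```text
clock: 21.47
position: [0.5087, 0.1459, 0.0599]
orientation: [-0.0, 0.712, -0.702, 0.0]
ft_force: [-3.1, -0.8, 6.6]
opening: 0.0437
```

servo_tool(deltas="0 0 0.5 0 0 0;0 0 0.5 0 0 0;0 0 0.5 0 0 0;0 0 0.5 0 0 0;0 0 0.5 0 0 0;0 0 0.5 0 0 0;0 0 0.5 0 0 0;0 0 0.5 0 0 0", jaw=0.75)

```text
clock: 22.13
position: [0.5084, 0.1458, 0.0594]
orientation: [0.0, 0.712, -0.702, -0.0]
ft_force: [-0.9, -1.1, -0.2]
opening: 0.0638
```

servo_tool(deltas="0 0 15 0 0 0;0 0 35 0 0 0;0 0 60 0 0 0;0 0 90 0 0 0;0 0 115 0 0 0;-30 0 130 0 0 0;-65 10 135 0 0 0;-100 20 135 0 0 0")

```text
clock: 22.8
position: [0.4082, 0.1657, 0.1959]
orientation: [-0.001, 0.712, -0.703, 0.0]
ft_force: [-0.8, 1.6, 1.7]
opening: 0.0639
```

servo_tool(deltas="-10 35 0 0 0 0;-20 70 0 0 0 0;-30 105 0 0 0 0;-40 140 0 0 0 0;-40 180 0 0 0 0;-40 200 0 0 0 0;-40 200 0 0 0 0;-40 200 0 0 0 0")

```text
clock: 23.47
position: [0.368, 0.3665, 0.1937]
orientation: [0.001, 0.713, -0.701, 0.0]
ft_force: [-0.4, -0.2, -0.7]
opening: 0.0641
```

```bash
python3 - <<'E'
from h import *
s=cap('side','side12')
o=ctrl.get_obs();print(o['clock'],o['position'],o['ft_force'],o['opening'])
b=cv2.resize(s['img'][170:320,210:370],None,fx=4,fy=4,interpolation=cv2.INTER_CUBIC)
cv2.imwrite('pics/cs13.png',b[:,:,::-1])
t=cap('top','top5')
b=cv2.resize(t['img'][180:300,220:420],None,fx=4,fy=4,interpolation=cv2.INTER_CUBIC)
cv2.imwrite('pics/ct7.png',b[:,:,::-1])
E
```

```text
23.5167 [0.36833797 0.36578149 0.19413874] [ 0.14726392 -0.56394487  0.7388438 ] 0.06377485236942006
```

View pics/cs13.png

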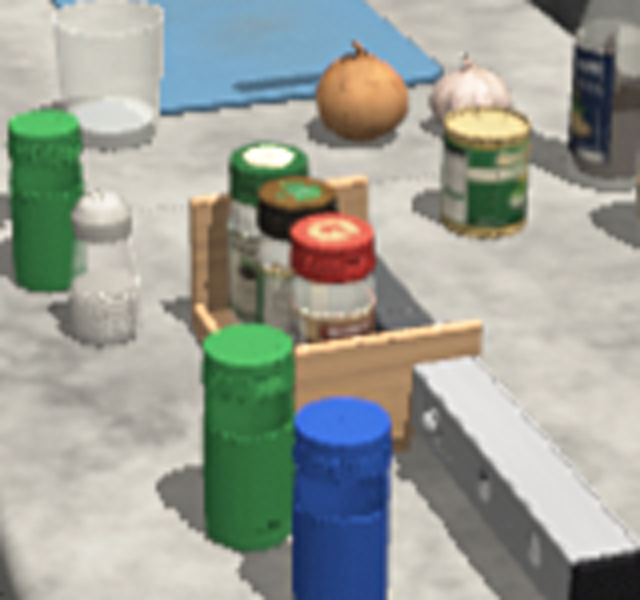

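View pics/ct7.png

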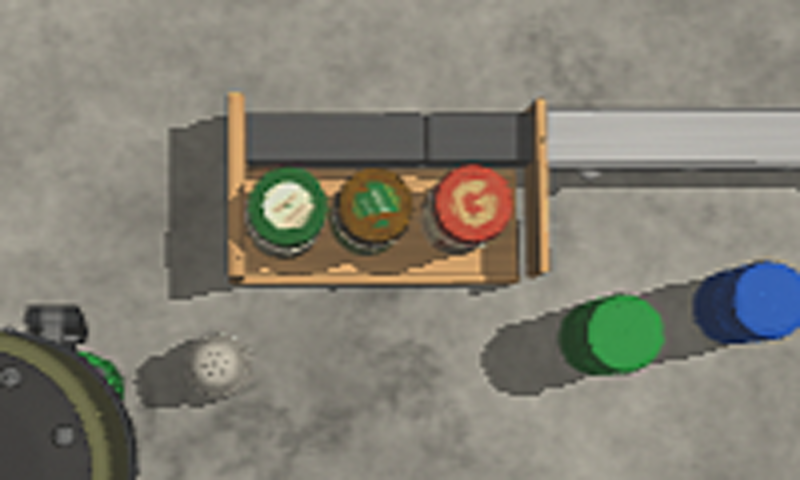

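```bash
python3 - <<'E'
from h import *
t=load('top5')
for n,u,v in (('c',338.2,231),('b',313.5,231),('a',291.5,231.5)): print(n,plane(t,u,v,.118).round(4), t['depth'][int(v),int(u)], pt(t,u,v)[2].round(4))
print('rack x c', plane(t,338.2,231,.118)[0]-.552)
ctrl.close_job()
E
```

```text
c [0.5058 0.1453 0.118 ] 1.1492599 0.1196
b [0.5046 0.2016 0.118 ] 1.1491069 0.1194
a [0.5024 0.2517 0.118 ] 1.1494193 0.1187
rack x c -0.04622723979326848
the job is handed in; nothing more can be done
```

The sleeve is locked at the next hole, the loose red-capped jar stands in the new gap, and I handed the job in at about 23.5 s of the 51 s. The close-out gives no verdict, so what follows is from my own last checks.

- **Sleeve:** I pressed the button flush by gripping the sleeve across it, then pulled the sleeve outwards. It stopped dead about 63 mm out, and the pull never read above 12 N. I eased off before letting go. The side picture shows the button standing out of the hole nearest the fence.
- **Jar:** It was gripped high across the rack, lowered until it touched the board, and released. The last pictures show it upright at about rack x = -46 mm, y = -22 mm. That is about 42 mm inside the fence, with its cap level with the other jars.
- **Other things:** The two jars already in the rack are still standing. The shaker, glass and tin look unmoved by eye, though I did not measure their positions. The robot is clear of everything.
- **Disagreements:** The two cameras differed by about 3–5 mm on the rack's x position. I settled this with the force felt when closing the jaws. The pull force also dipped briefly to about zero or slightly negative between 57 and 60 mm, before the firm stop. I did not find out why.

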